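# Close the block mould: square the batten, then lock the hold-down lever

### The job

Get the sugar mould ready: push the wooden batten along the bed until it lies flush and parallel against the stop rail, its middle under the red hold-down. Then take the orange-knobbed lever through the zigzag gate, from the red mark to fully home in the notch by the green mark, which lowers the hold-down over the batten. Let go at the end, and leave the sugar block, the jar and the scraper that stand near where they are.

Things in the scene. Friction and masses are not known exactly. Their poses are not given: they have to be found in the camera images.
- bed: fixed steel mould bed plate, 230 mm wide (its y), 8 mm thick, from x = -210 to +60 mm; the rail face is at x = -30 mm; the origin is on the table; its x points away from the robot's side, towards the rail; z up. Behind the rail stands a blue column (50 mm wide, top 78 mm above the table) that carries the red hold-down
- rail_face (a point): middle of the foot of the rail's front face, at the bed plate's top; x goes into the rail, y along it, z up. Rail 220 mm long, 12 mm thick, 24 mm high above the plate. The red hold-down, 40 mm wide, centred on the rail, reaches 28 mm out in front of the face; its underside is about 54 mm above the plate (lever at red mark) to 32 mm (at green mark), its top 10 mm higher
- batten_mid (a point): centre of the loose wooden batten, 180 mm long (its y), 36 mm deep (its x), 30 mm high, lying on the bed plate in front of the rail (centre 15 mm above the plate), about 0.2 kg. Flush at the rail, its centre is 18 mm in front of the rail face. At the start its y axis is within 25 degrees of the rail's
- console: fixed blue console; origin on the table under its middle, x level away from the robot's side, z up; 158 mm deep, 200 mm wide, back 155 mm high. Over it, at x = 10 mm, 370 mm up, a lamp tube (30 mm diameter, 300 mm long) runs along y: an upright tool hits it when the lever is up the slope, so hold the tool near square to the sloping face. Tube's posts: x = 80 mm, y = +-160 mm
- gate: centre of the gate plate on the console's sloping face, at its surface, 115 mm above the table. x points up the slope, y left (level), z out of the face, up and back to the robot, 30 degrees off vertical. Slot 18 mm wide, centre line in x, y (mm): red mark end (-30, 14), up to (0, 14), across to (0, -14), up to (30, -14), across to the notch end by the green mark (30, 14)
- shift (a joint): lever angle up (+) and down (-) the slope, rad; pivot 100 mm below the gate plate's surface, on gate -z. 0: lever square to the face; red mark end of the slot -0.30, middle crossing 0, green row +0.30, play about 0.03 either way. At the start it is between -0.28 and -0.15. Moves with friction (about 2 N at the knob), stays where it is left
- select (a joint): lever angle across the gate, rad, positive to gate +y (left), same pivot, carried by shift. First leg +0.145, second leg -0.145, lock notch +0.145, play about 0.03. Stays where it is left
- knob (a point): centre of the orange ball knob, 36 mm diameter, on a 12 mm steel stem, 175 mm from the pivot (75 mm out of the face when square to it). In gate axes it is at x = 175 cos(select) sin(shift), y = 175 sin(select), z = 175 cos(select) cos(shift) - 100 mm. This point's z axis is along the stem, outwards
- block_a: loose sugar block, 64 x 64 x 55 mm high, standing on the bed behind the rail; origin at the centre of its underside; leave alone
- jar: loose amber glass jar with yellow lid, 62 mm diameter, 95 mm high, on the table beside the console; origin at the centre of its underside; leave alone
- scraper: loose kitchen spatula 200 mm long lying on the table in front of the console, under 30 mm high; leave alone
There are look-alikes about, which are no part of the job. What is shaped like the part that bears batten_mid but black is not meant.

How it is judged:
On the way, in this order (a step that is already met when the one before it is completed fails the run):
1. the batten lies flush and parallel along the rail, the lever still in the first leg by the red mark (x of batten_mid in the frame of rail_face above -0.0215 m and angle between the y axis of batten_mid and the y axis of rail_face, either way round below 0.03 rad and value of joint shift below -0.09 rad), for 0.2 s.
2. the lever has crossed the gate at the middle row (value of joint select below -0.09 rad and value of joint shift below 0.12 rad).
3. the lever is up the second leg, at the green row (value of joint select below -0.05 rad and value of joint shift above 0.2 rad).
At the end, for the whole second after the job is handed in: The lever rests in the notch by the green mark (shift above 0.22, select above 0.10 rad) and the batten lies flat on the bed, its back face within 3.5 mm of the rail at mid-length, parallel to it within 0.03 rad, its middle within 35 mm of the rail's middle (value of joint select above 0.1 rad and value of joint shift above 0.22 rad and x of batten_mid in the frame of rail_face above -0.0215 m and y of batten_mid in the frame of rail_face between -0.035 and 0.035 m and z of batten_mid in the frame of rail_face below 0.02 m and angle between the z axis of batten_mid and the z axis of rail_face, either way round below 0.1 rad and angle between the y axis of batten_mid and the y axis of rail_face, either way round below 0.03 rad and velocity of joint shift between -0.02 and 0.02 rad/s and velocity of joint select between -0.02 and 0.02 rad/s); the robot touches nothing.
It fails at once if the sugar block behind the rail is moved by more than 25 mm (distance of block_a from where it was at the start of the episode above 0.025 m).
It fails at once if the jar is moved by more than 25 mm (distance of jar from where it was at the start of the episode above 0.025 m).
It fails at once if the scraper is moved by more than 30 mm (distance of scraper from where it was at the start of the episode above 0.03 m).
It also fails if it takes over 64 s, if anything falls off the work surface, if the arm or the gripper's body presses on something with over 40 N, if the wrist force passes 120 N, or if a joint passes its speed limit or range.

### The arm

A 7-joint arm with a two-finger parallel gripper is mounted at the origin on the work surface. World frame = base frame: x ahead of the robot, y to its left, z up, the work surface at z = 0. Lengths are in m, angles in rad, forces in N, time in s.
With the tool pointing down it reaches from about 0.4 to 0.875 m from the base axis. Payload 19.3 kg.
Tool frame: the origin (TCP) lies midway between the tips of the shut fingers; the grasp point (between the pads) lies bot.grip_point_offset behind it (bot.grip_point_offset is the distance from the TCP to the grasp point, in m); z points along the fingers, y is the direction in which the jaws open and shut (so a half turn about z gives the same grasp; the last joint's range is limited). The gripper opens to 85 mm and grips with 20 to 120 N. Pads are 22 mm wide; open, the fingers measure 114 mm over their backs; the gripper's body (76 mm by 85 mm) begins 54 mm behind the grasp point. The pads swing forward as they close: fully open they stand 13 mm farther back than shut.
Start: joints at [-1.397, 0.521, -0.036, 1.599, 0.021, 1.021, -0.113], TCP at [0.151, 0.607, 0.231] pointing down, gripper open.
Joint ranges: [-2.91, 2.91], [-0.3, 2.13], [-1.5, 1.42], [0.17, 2.43], [-1.26, 4.41], [0.16, 1.93], [-2.52, 2.52]. Speed limits (rad/s): [1.89, 1.89, 2.39, 2.39, 3.01, 3.01, 3.01].

### API

Orientations are given as [roll, pitch, yaw] about the fixed x, y, z axes, in that order (R = Rz(yaw) Ry(pitch) Rx(roll)).
In Python, from workcell import bot gives the robot as it stands.
- The arm moves only by the tool servo_tool, never from a script. Its argument "rows" is a list that holds one entry, the list of rows, each a list of 6 numbers: the shift along the tool's x, y, z in cm, then the turn, a rotation vector about the tool's x, y, z in degrees. A call has 1 to 5 rows; each row shifts and turns the commanded pose from where the row before left it, along the tool's axes as they then stand; what a row does not reach is not made up. A row lasts 1/8 s, in which the tool goes at most 62.5 mm and 10.7 degrees, less where a joint would pass 70% of its speed; a pose out of reach is approached as far as the arm can. A call is refused whole if a number of a shift passes 6.25 or a number of a turn 10.7, either way. A call with a gripper value outside its range is refused whole. "grip" is the opening, from -1 (shut) to 1 (fully open), so that 0 is half open, set as the call begins (left out, the last holds). The fingers move at their own pace and stop on an object; "squeeze" is the grip in N (left out, the last holds). Time passes only in rows, so rows that do not move let the fingers close. It gives the time, the measured TCP pose, the force and the opening at its end, in the units of the state.
- bot.observe(): the state, without advancing time (a new reading comes with each control period).
- bot.grab_frame(name): name is "scene" or "top" or "wrist"; returns a dict with "image" (400x640x3 uint8, red, green, blue), "K" (3x3 intrinsics, pixels), "dist" ([k1, k2, p1, p2, k3] as OpenCV has them; the pictures are not rectified), "R" (3x3) and "t" (3): a world point X has camera coordinates R X + t; the wrist camera has in their place "mount" (4x4, takes a point from camera to tool coordinates, whose origin is the TCP and whose axes are the flange's). Camera axes: x right, y down, z forward; pixel columns grow to the right and rows downward; lengths in m; the calibration is good to about 2 mm. A picture is of the moment at which its call begins: read the wrist's pose just before it. There is no depth.
- bot.job_done(): hands the job in, once; it reports no verdict.
The state is a dict: "clock": time; "qpos": joint angles; "qd": joint speeds; "joint_efforts": joint torques, N m; "position": TCP position; "tool_rot": TCP orientation; "force": force on the tool from outside, world axes, zero at the start; "moment": the same for the moment, N m; "grip_width": finger opening in m.
Only numpy, scipy, OpenCV 4.12 (cv2) and the standard library are available. Lean on these libraries where they do the work, as an engineer would, in place of code of your own. Each camera call takes 0.05 s, during which the arm holds its last target.

## Working session

There is one attempt and no reset: what is moved stays moved. The work goes in short steps, Python scripts to look and compute and a tool call to move; the robot and the scene stay as the last step left them, time stands still between calls to the robot, and variables do not carry over. Pictures are saved under pics/ and viewed, and the job is handed in when it is done.

Besides the shell and the picture viewer there is one more tool, called after "Request:" as name(argument=value, ...), one argument or row to a line, values as JSON. servo_tool: Moves the arm, as the interface text tells. Its arguments: {"type":"object","properties":{"rows":{"type":"array"},"grip":{"type":"number"},"squeeze":{"type":"number"}},"required":["rows"]}

```bash
ls; mkdir -p pics; python3 - <<'E'
from workcell import bot
import cv2,numpy as np
s=bot.observe(); print({k:np.round(v,3) for k,v in s.items()}, bot.grip_point_offset)
for n in ["scene","top"]:
    f=bot.grab_frame(n); cv2.imwrite(f"pics/{n}0.png",f["image"][:,:,::-1]); print(n,f["K"],f["dist"],f["R"],f["t"])
f=bot.grab_frame("wrist"); cv2.imwrite("pics/wrist0.png",f["image"][:,:,::-1]); print(f["mount"],f["K"])
E
```

```text
pics
{'clock': np.float64(0.0), 'qpos': array([-1.397,  0.522, -0.036,  1.6  ,  0.021,  1.021, -0.113]), 'qd': array([ 0.002, -0.001, -0.   , -0.001,  0.001, -0.001,  0.   ]), 'joint_efforts': array([-0.0000e+00, -9.2711e+01,  1.9800e+00, -3.6994e+01,  1.8000e-02,
        8.0000e-03,  0.0000e+00]), 'position': array([0.151, 0.606, 0.231]), 'tool_rot': array([-3.14 ,  0.   ,  2.898]), 'force': array([ 0.461, -0.399, -0.33 ]), 'moment': array([ 0.025,  0.016, -0.015]), 'grip_width': np.float64(0.086)} 0.0187
scene [[517.39270421   0.         325.75755774]
 [  0.         517.39270421 202.25565667]
 [  0.           0.           1.        ]] [-0.09064834  0.          0.          0.          0.        ] [[ 0.20709839  0.97820983 -0.01468985]
 [ 0.79131315 -0.17632172 -0.58543501]
 [-0.57526842  0.10961838 -0.81058624]] [-0.15297132 -0.31368822  2.00412525]
top [[399.26040423   0.         318.76598246]
 [  0.         399.26040423 200.98661709]
 [  0.           0.           1.        ]] [0.02825094 0.         0.         0.         0.        ] [[ 0.00345654 -0.99988971  0.01444384]
 [-0.99787478 -0.00438871 -0.06501281]
 [ 0.06506903 -0.01418843 -0.99777989]] [0.02103828 0.51109342 1.15290661]
[[-4.49890589e-04 -9.47466667e-01 -3.19854205e-01  8.17284222e-02]
 [ 9.99999644e-01 -6.54717061e-04  5.32843278e-04  8.55618882e-04]
 [-7.14265250e-04 -3.19853851e-01  9.47466624e-01 -1.42008501e-01]
 [ 0.00000000e+00  0.00000000e+00  0.00000000e+00  1.00000000e+00]] [[308.68214387   0.         317.78264815]
 [  0.         308.68214387 204.32577122]
 [  0.           0.           1.        ]]
```

View pics/scene0.png

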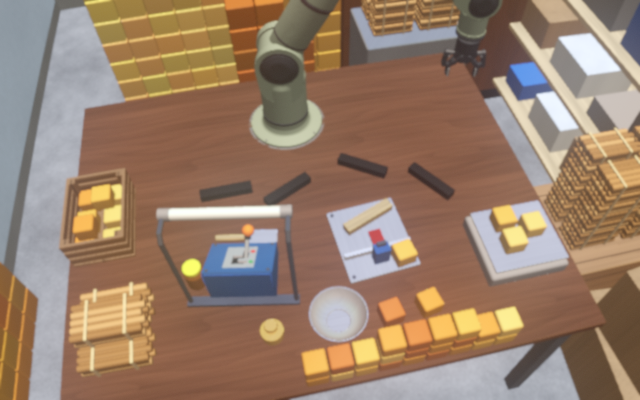

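View pics/top0.png

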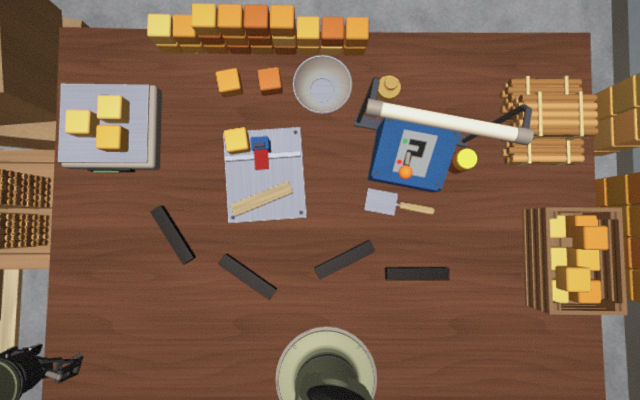

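View pics/wrist0.png

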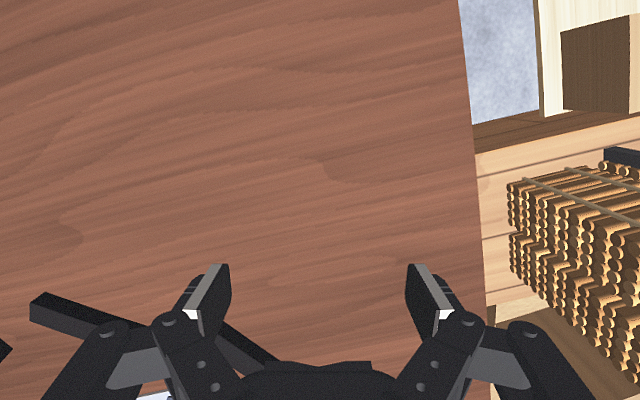

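The batten is the light wooden bar on the bed: top px (262,198), scene px (368,216). The four black bars, at top px (172,234), (248,276), (344,258) and (417,273), are look-alikes. I'll confirm this with enlarged crops.

```bash
python3 - <<'E'
import cv2,numpy as np
t=cv2.imread("pics/top0.png"); s=cv2.imread("pics/scene0.png")
cv2.imwrite("pics/c1.png",cv2.resize(t[115:230,210:320],None,fx=5,fy=5,interpolation=cv2.INTER_CUBIC))
cv2.imwrite("pics/c2.png",cv2.resize(t[70:225,350:500],None,fx=3.8,fy=3.8,interpolation=cv2.INTER_CUBIC))
cv2.imwrite("pics/c3.png",cv2.resize(s[190:320,150:430],None,fx=2.8,fy=2.8,interpolation=cv2.INTER_CUBIC))
E
```

```text
(no output)
```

View pics/c1.png

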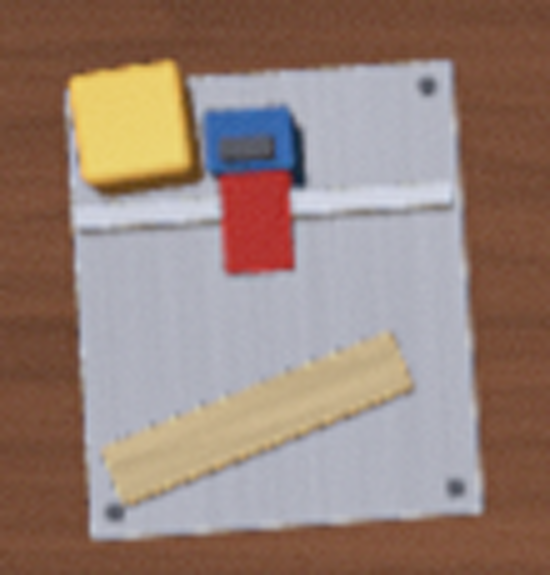

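View pics/c2.png

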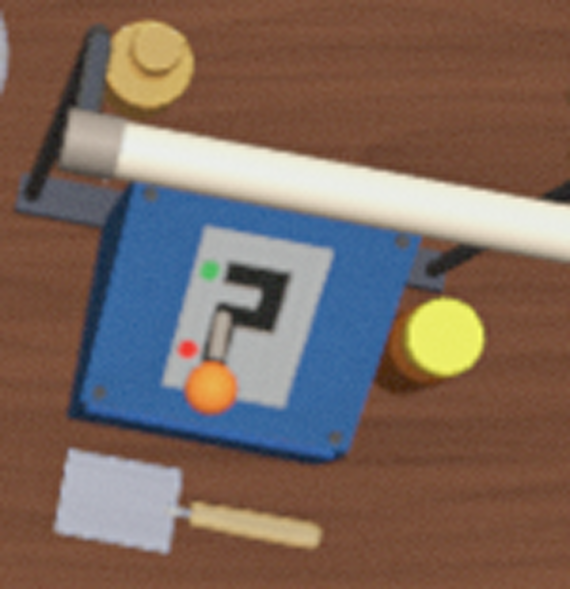

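View pics/c3.png

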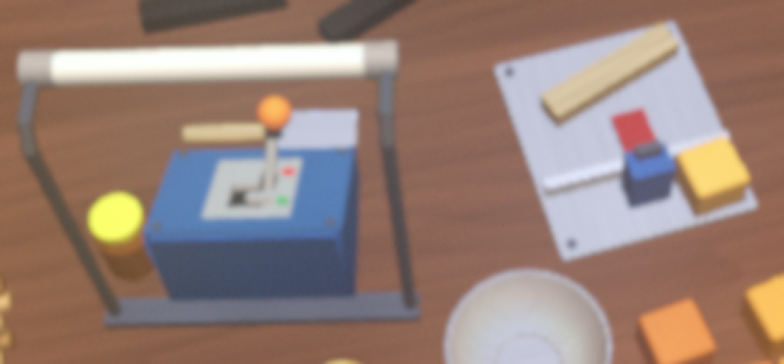

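```bash
cat > h.py <<'E'
import cv2,numpy as np
from scipy.spatial.transform import Rotation as Rot
def cam(f):
    return f
def ray(f,uv):
    uv=np.asarray(uv,float).reshape(-1,1,2)
    n=cv2.undistortPoints(uv,np.array(f["K"]),np.array(f["dist"])).reshape(-1,2)
    d=np.c_[n,np.ones(len(n))]
    if "R" in f: R=np.array(f["R"]);t=np.array(f["t"])
    C=-R.T@t; d=d@R
    return C,d/np.linalg.norm(d,axis=1,keepdims=True)
def plane(f,uv,z):
    C,d=ray(f,uv); return C+d*((z-C[2])/d[:,2])[:,None]
def tri(fs,uvs):
    A=np.zeros((3,3));b=np.zeros(3);L=[]
    for f,uv in zip(fs,uvs):
        C,d=ray(f,uv);d=d[0];P=np.eye(3)-np.outer(d,d);A+=P;b+=P@C;L.append((P,C))
    X=np.linalg.solve(A,b); return X,[np.linalg.norm(P@(X-C)) for P,C in L]
def proj(f,X):
    R=np.array(f["R"]);t=np.array(f["t"])
    return cv2.projectPoints(np.asarray(X,float).reshape(-1,3),cv2.Rodrigues(R)[0],t,np.array(f["K"]),np.array(f["dist"]))[0].reshape(-1,2)
def wrist(bot):
    s=bot.observe(); f=bot.grab_frame("wrist")
    T=np.eye(4);T[:3,:3]=Rot.from_euler("xyz",s["tool_rot"]).as_matrix();T[:3,3]=s["position"]
    M=np.linalg.inv(T@np.array(f["mount"])); f["R"]=M[:3,:3];f["t"]=M[:3,3]; return s,f
def mask(img,lo,hi,box=None):
    hsv=cv2.cvtColor(img,cv2.COLOR_RGB2HSV); m=cv2.inRange(hsv,np.array(lo),np.array(hi))
    if box:
        z=np.zeros_like(m);x0,y0,x1,y1=box;z[y0:y1,x0:x1]=m[y0:y1,x0:x1];m=z
    return m
def big(m):
    c,_=cv2.findContours(m,cv2.RETR_EXTERNAL,cv2.CHAIN_APPROX_NONE);return max(c,key=cv2.contourArea)
def cen(m):
    M=cv2.moments(big(m));return np.array([M["m10"]/M["m00"],M["m01"]/M["m00"]])
E
python3 - <<'E'
from h import *
from workcell import bot
np.set_printoptions(precision=4,suppress=True)
T=bot.grab_frame("top");S=bot.grab_frame("scene")
it,is_=T["image"],S["image"]
mb=mask(it,(12,60,120),(28,160,255),(225,175,300,225)); c=big(mb); r=cv2.minAreaRect(c); bx=cv2.boxPoints(r); print("batten",r)
w=plane(T,bx,0.038); print(w, w.mean(0)); 
print([np.linalg.norm(w[i]-w[(i+1)%4]) for i in range(4)])
# bed corners from crop
bc=np.array([[452,60],[483,512],[92,538]])/5+[209.6,114.6]
w=plane(T,bc,0.008); print("bed",w,np.linalg.norm(w[0]-w[1]),np.linalg.norm(w[1]-w[2]))
rc=np.array([[452,183],[452,206],[78,212],[80,231]])/5+[209.6,114.6]
print("rail top z.032",plane(T,rc,0.032))
ok=[mask(it,(8,170,180),(18,255,255),(390,160,420,185)),mask(is_,(5,150,180),(18,255,255),(235,218,262,242))]
kt,ks=cen(ok[0]),cen(ok[1]); print(kt,ks,"knob",tri([T,S],[kt,ks]))
for nm,tt,ss in [("jar",(439.5,336.5),None)]:
    print(nm,plane(T,np.array([443,338])/3.8+[349.6,69.6],0.095))
# gate plate corners
tp=np.array([[205,227],[334,248],[287,408],[162,385]])/3.8+[349.63,69.63]
sp=np.array([[292,219],[203,206],[218,158],[303,158]])/2.8+[149.68,189.68]
G=[tri([T,S],[a,b]) for a,b in zip(tp,sp)]; 
for g in G: print(g)
G=np.array([g[0] for g in G]); print("gate c",G.mean(0)); 
x=(G[0]+G[1]-G[2]-G[3]);y=(G[0]+G[3]-G[1]-G[2]);print(x/2,y/2,np.degrees(np.arctan2(x[1],x[0])),np.degrees(np.arctan2(x[2],np.hypot(*x[:2]))),np.degrees(np.arctan2(y[1],y[0])))
E
```

```text
batten ((261.1716613769531, 198.47523498535156), (12.368674278259277, 62.39028549194336), 67.7509765625)
[[0.4982 0.2773 0.038 ]
 [0.5671 0.113  0.038 ]
 [0.5341 0.0993 0.038 ]
 [0.4656 0.2634 0.038 ]] [0.5162 0.1883 0.038 ]
[np.float64(0.17813638903979725), np.float64(0.03576196419615704), np.float64(0.17785393189723922), np.float64(0.035510012037640884)]
bed [[0.7335 0.0796 0.008 ]
 [0.4642 0.0597 0.008 ]
 [0.4482 0.2883 0.008 ]] 0.2700785453429982 0.22914827449213568
rail top z.032 [[0.6549 0.0784 0.032 ]
 [0.6414 0.0783 0.032 ]
 [0.6364 0.2946 0.032 ]
 [0.6253 0.2933 0.032 ]]
[405.1473 171.4651] [247.2494 229.554 ] knob (array([ 0.5778, -0.1975,  0.1677]), [np.float64(0.00130001332543727), np.float64(0.0013000133254371807)])
jar [[ 0.6248 -0.3815  0.095 ]]
(array([ 0.6938, -0.1981,  0.1426]), [np.float64(0.0008251484273840488), np.float64(0.000825148427383951)])
(array([ 0.6737, -0.2817,  0.1659]), [np.float64(0.000503644460086657), np.float64(0.0005036444600867147)])
(array([ 0.5735, -0.2691,  0.0921]), [np.float64(0.00039640101128335105), np.float64(0.0003964010112832019)])
(array([ 0.5906, -0.1789,  0.088 ]), [np.float64(0.00013321348835752263), np.float64(0.00013321348835749659)])
gate c [ 0.6329 -0.232   0.1222]
[ 0.1017 -0.0159  0.0642] [ 0.0186  0.0869 -0.0137] -8.867055446282096 31.93391072340067 77.94895642117208
```

```bash
cat >> h.py <<'E'
def delta(s,p,R):
    """tool-frame shift (cm) and turn (deg) from current to target; turn assumed done after shift"""
    R0=Rot.from_euler("xyz",s["tool_rot"]); 
    return np.round(R0.inv().apply(np.asarray(p)-s["position"])*100,2), np.round((R0.inv()*R).as_rotvec(degrees=True),2)
BY=np.radians(4.1); BX=np.array([np.cos(BY),np.sin(BY),0]);BYv=np.array([-np.sin(BY),np.cos(BY),0]); RF=np.array([.6357,.1869,.008])
def rail(x,y,z): return RF+BX*x+BYv*y+[0,0,z-.008]
RB=Rot.from_euler("xyz",[np.pi,0,np.pi+BY])
E
python3 - <<'E'
from h import *
from workcell import bot
np.set_printoptions(precision=4,suppress=True)
T=bot.grab_frame("top")
s=bot.observe()
print("to pre",delta(s,rail(-.215,.01,.231),RB), rail(-.215,.01,.231))
tube=plane(T,np.array([[85,138],[570,230]])/3.8+[349.63,69.63],.37); d=tube[0]-tube[1]; print("tube",tube,np.degrees(np.arctan2(d[1],d[0]))-90)
tp=np.array([[205,227],[334,248],[287,408],[162,385]])/3.8+[349.63,69.63]
C,d=ray(T,tp)
c=np.array([.633,-.232,.115])
for yaw in np.radians([-9,-10,-11,-12]):
  R=Rot.from_euler("z",yaw).as_matrix()@np.array([[.866,0,-.5],[0,1,0],[.5,0,.866]])
  n=R[:,2]
  for _ in range(20):
    X=C+d*(((c-C)@n)/(d@n))[:,None]; m=X.mean(0); c=np.array([m[0],m[1],.115])
  print(np.degrees(yaw),c,((X-c)@R)*1000)
E
```

```text
to pre (array([-36.43, -34.72,   0.02]), array([ -0.02,  -0.  , -18.07])) [0.4205 0.1815 0.231 ]
tube [[ 0.6859 -0.0816  0.37  ]
 [ 0.6362 -0.345   0.37  ]] -10.689602441421727
-9.0 [ 0.6343 -0.2341  0.115 ] [[ 60.475   44.5864  -0.    ]
 [ 60.2853 -45.9896  -0.    ]
 [-61.4452 -45.7062   0.    ]
 [-59.3151  47.1094  -0.    ]]
-10.0 [ 0.6343 -0.2341  0.115 ] [[ 59.6956  45.405   -0.    ]
 [ 61.0731 -44.9827   0.    ]
 [-60.5996 -46.5371   0.    ]
 [-60.169   46.1148  -0.    ]]
-11.0 [ 0.6343 -0.2341  0.115 ] [[ 58.9032  46.2126   0.    ]
 [ 61.8414 -43.9685  -0.    ]
 [-59.7411 -47.3546  -0.    ]
 [-61.0036  45.1105   0.    ]]
-12.000000000000002 [ 0.6343 -0.2341  0.115 ] [[ 58.0981  47.0091   0.    ]
 [ 62.5903 -42.9471  -0.    ]
 [-58.8699 -48.1587  -0.    ]
 [-61.8185  44.0967   0.    ]]
```

Request:
servo_tool(
  rows=[
    [[0,0,0,0,0,-9],[0,0,0,0,0,-9]],
  ],
  grip=1,
)

```text
clock: 0.55
position: [0.1508, 0.6065, 0.2312]
tool_rot: [-3.141, 0.0, -3.066]
force: [-0.7, -0.1, -0.2]
grip_width: 0.0856
```

Request:
servo_tool(
  rows=[
    [[-2.37,-4.44,0,0,0,0],[-2.37,-4.44,0,0,0,0],[-2.37,-4.44,0,0,0,0],[-2.37,-4.44,0,0,0,0],[-2.37,-4.44,0,0,0,0]],
  ],
)

```text
clock: 1.18
position: [0.2855, 0.3919, 0.2314]
tool_rot: [3.141, 0.0, -3.071]
force: [1.3, 0.2, -0.6]
grip_width: 0.0852
```

Request:
servo_tool(
  rows=[
    [[-2.37,-4.44,0,0,0,0],[-2.37,-4.44,0,0,0,0],[-2.37,-4.44,0,0,0,0],[-2.37,-4.44,0,0,0,0],[-2.37,-4.44,0,0,0,0]],
  ],
)

```text
clock: 1.8
position: [0.4193, 0.1788, 0.2315]
tool_rot: [3.141, 0.001, -3.071]
force: [0.3, 1.3, 0.0]
grip_width: 0.0855
```

```bash
python3 - <<'E'
from h import *
from workcell import bot
s,f=wrist(bot); print(delta(s,rail(-.215,.01,.012),RB),s["position"],s["force"])
cv2.imwrite("pics/w1.png",f["image"][:,:,::-1])
E
```

```text
(array([-0.14,  0.25, 21.95]), array([ 0.02,  0.03, -0.07])) [0.4192502  0.17881492 0.2315383 ] [3.49745564e-01 1.27955764e+00 9.87704356e-04]
```

View pics/w1.png

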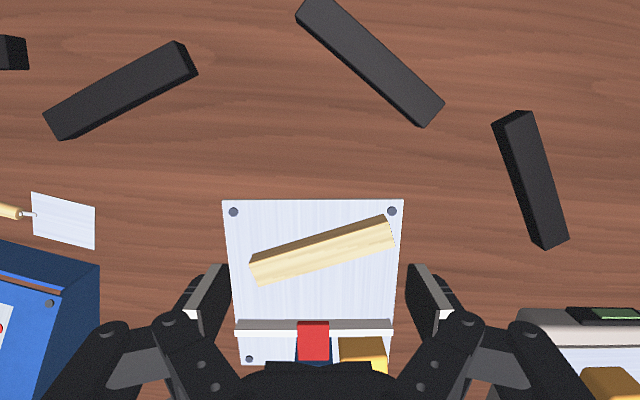

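The wrist view shows the batten at about (320,250) on the bed and the hold-down at (313,340). The tool is in front of the batten, so I'm descending.

Request:
servo_tool(
  rows=[
    [[0,0.3,5,0,0,0],[0,0,5,0,0,0],[0,0,5,0,0,0],[0,0,3.5,0,0,0],[0,0,1,0,0,0]],
  ],
)

```text
clock: 2.48
position: [0.4175, 0.1829, 0.0348]
tool_rot: [-3.14, -0.003, -3.071]
force: [-0.5, 0.6, 0.9]
grip_width: 0.0852
```

Request:
servo_tool(
  rows=[
    [[0,0,1.5,0,0,0],[0,0,0.9,0,0,0],[0,0,0,0,0,0]],
  ],
)

```text
clock: 2.85
position: [0.4183, 0.1833, 0.0123]
tool_rot: [-3.142, -0.0, -3.071]
force: [0.0, -0.6, -0.2]
grip_width: 0.0854
```

```bash
python3 - <<'E'
from h import *
from workcell import bot
s,f=wrist(bot); print(delta(s,rail(-.047,.005,.012),RB),s["position"],s["force"])
cv2.imwrite("pics/w2.png",f["image"][:,:,::-1])
E
```

```text
(array([-17.01,  -0.67,   0.03]), array([-0.  , -0.  , -0.07])) [0.41834816 0.18327104 0.01231577] [ 0.03165548 -0.63654663 -0.21544861]
```

View pics/w2.png

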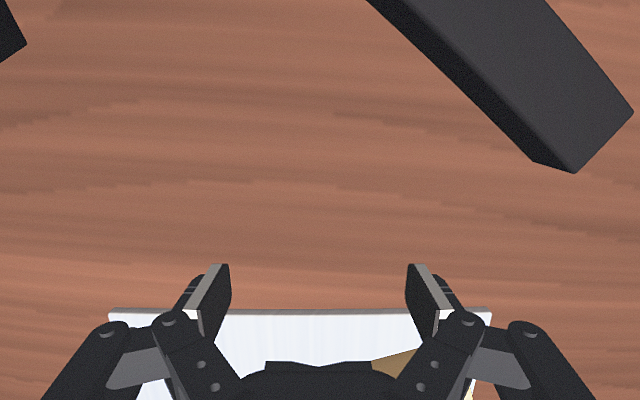

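Request:
servo_tool(
  rows=[
    [[-1,-0.1,0,0,0,0],[-1,-0.1,0,0,0,0],[-0.8,0,0,0,0,0],[-0.8,0,0,0,0,0],[-0.8,0,0,0,0,0]],
  ],
)

```text
clock: 3.52
position: [0.4629, 0.1844, 0.0123]
tool_rot: [-3.142, -0.0, -3.071]
force: [0.6, 0.2, -0.0]
grip_width: 0.0853
```

Request:
servo_tool(
  rows=[
    [[-0.8,0,0,0,0,0],[-0.8,0,0,0,0,0],[-0.8,0,0,0,0,0],[-0.8,0,0,0,0,0],[-0.8,0,0,0,0,0]],
  ],
)

```text
clock: 4.15
position: [0.5027, 0.1872, 0.0123]
tool_rot: [-3.142, -0.0, -3.071]
force: [-0.9, 0.0, 0.3]
grip_width: 0.0854
```

```bash
python3 - <<'E'
from h import *
from workcell import bot
s,f=wrist(bot); print(delta(s,rail(-.047,.005,.012),RB),s["position"],s["force"])
T=bot.grab_frame("top");cv2.imwrite("pics/t2.png",cv2.resize(T["image"][110:230,200:340,::-1],None,fx=4,fy=4,interpolation=cv2.INTER_CUBIC))
S=bot.grab_frame("scene");cv2.imwrite("pics/s2.png",cv2.resize(S["image"][170:290,310:450,::-1],None,fx=4,fy=4,interpolation=cv2.INTER_CUBIC))
E
```

```text
(array([-8.56, -0.47,  0.03]), array([-0.  , -0.  , -0.06])) [0.5027308  0.18720114 0.01229865] [-0.93932698  0.04801845  0.26058828]
```

View pics/t2.png

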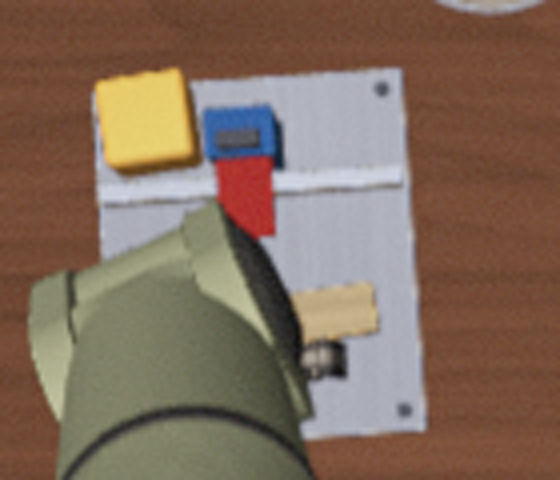

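View pics/s2.png

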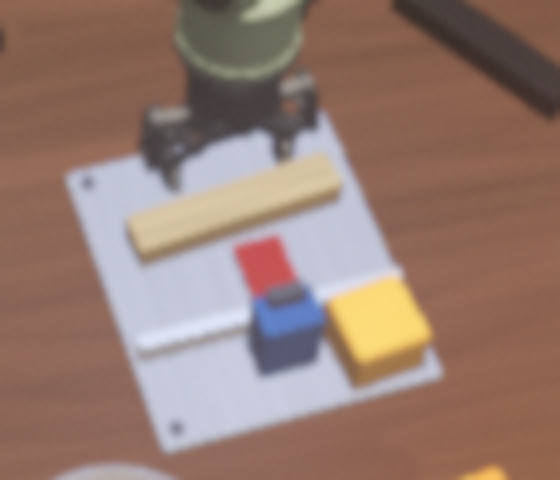

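The top and scene views show the batten nearly parallel now, with its right end at top crop (378,310). I'll keep pushing.

Request:
servo_tool(
  rows=[
    [[-0.8,0,0,0,0,0],[-0.8,0,0,0,0,0],[-0.8,0,0,0,0,0],[-0.8,0,0,0,0,0],[-0.8,0,0,0,0,0]],
  ],
)

```text
clock: 4.92
position: [0.5426, 0.19, 0.0123]
tool_rot: [-3.142, -0.0, -3.071]
force: [-2.2, 0.5, 2.1]
grip_width: 0.0852
```

Request:
servo_tool(
  rows=[
    [[-0.8,0,0,0,0,0],[-0.8,0,0,0,0,0],[-0.8,0,0,0,0,0],[-0.5,0,0,0,0,0]],
  ],
)

```text
clock: 5.42
position: [0.5716, 0.192, 0.0123]
tool_rot: [-3.142, 0.0, -3.071]
force: [-2.7, -1.1, 1.7]
grip_width: 0.0851
```

```bash
python3 - <<'E'
from h import *
from workcell import bot
s,f=wrist(bot); print(delta(s,rail(-.047,.005,.012),RB),s["position"],s["force"])
T=bot.grab_frame("top");cv2.imwrite("pics/t3.png",cv2.resize(T["image"][110:230,200:340,::-1],None,fx=4,fy=4,interpolation=cv2.INTER_CUBIC))
S=bot.grab_frame("scene");cv2.imwrite("pics/s3.png",cv2.resize(S["image"][170:290,310:450,::-1],None,fx=4,fy=4,interpolation=cv2.INTER_CUBIC))
E
```

```text
(array([-1.66, -0.47,  0.03]), array([-0.  ,  0.01, -0.07])) [0.5715925  0.19201469 0.01226428] [-2.68749211 -1.05057811  1.74789591]
```

View pics/t3.png

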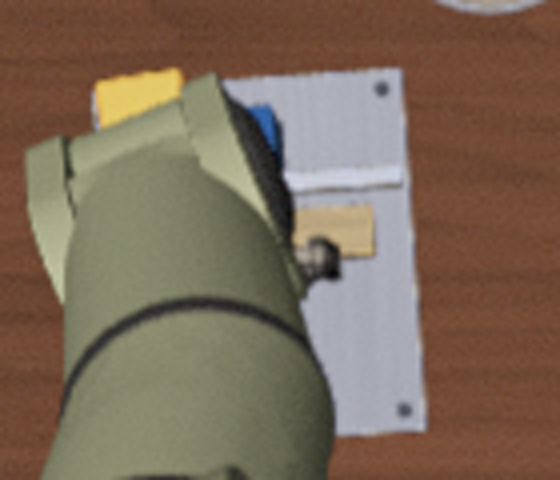

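View pics/s3.png

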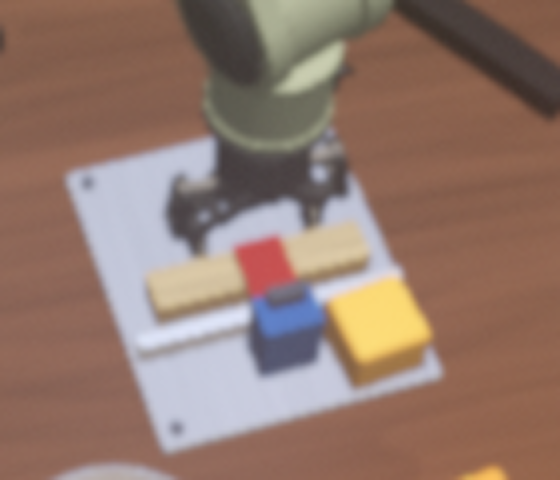

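The batten is parallel, about 15 mm off the rail and centred under the red hold-down. Next I close in slowly until the force rises.

Request:
servo_tool(
  rows=[
    [[-0.4,0,0,0,0,0],[-0.4,0,0,0,0,0],[-0.3,0,0,0,0,0]],
  ],
)

```text
clock: 5.95
position: [0.5823, 0.1928, 0.0123]
tool_rot: [-3.142, 0.0, -3.071]
force: [-0.3, -0.5, 0.0]
grip_width: 0.0853
```

Request:
servo_tool(
  rows=[
    [[-0.25,0,0,0,0,0],[-0.25,0,0,0,0,0]],
  ],
)

```text
clock: 6.2
position: [0.5864, 0.1929, 0.0121]
tool_rot: [-3.141, -0.002, -3.071]
force: [-13.7, -2.7, 8.7]
grip_width: 0.0855
```

Request:
servo_tool(
  rows=[
    [[-0.12,0,0,0,0,0],[0,0,0,0,0,0],[0,0,0,0,0,0]],
  ],
)

```text
clock: 6.58
position: [0.5863, 0.193, 0.012]
tool_rot: [-3.141, -0.004, -3.07]
force: [-12.7, -3.4, 8.1]
grip_width: 0.0857
```

Request:
servo_tool(
  rows=[
    [[1,0,0,0,0,0],[2,0,0,0,0,0],[4,0,0,0,0,0],[4,0,-3,0,0,0],[2,0,-5,0,0,0]],
  ],
)

```text
clock: 7.2
position: [0.4559, 0.1836, 0.0922]
tool_rot: [-3.141, -0.003, -3.071]
force: [1.0, 0.6, 1.2]
grip_width: 0.0851
```

Request:
servo_tool(
  rows=[
    [[3,1,-5,0,0,0],[2,5,-2,0,0,0],[2,5,-2,0,0,0]],
  ],
)

```text
clock: 7.58
position: [0.3804, 0.2901, 0.1838]
tool_rot: [3.14, 0.002, -3.072]
force: [1.5, 0.8, -0.2]
grip_width: 0.0854
```

```bash
python3 - <<'E'
from h import *
from workcell import bot
np.set_printoptions(precision=4,suppress=True)
s,f=wrist(bot); print(s["position"],s["force"])
cv2.imwrite("pics/w4.png",f["image"][:,:,::-1])
T=bot.grab_frame("top");cv2.imwrite("pics/t4.png",cv2.resize(T["image"][110:230,200:340,::-1],None,fx=4,fy=4,interpolation=cv2.INTER_CUBIC))
E
```

```text
[0.3804 0.2901 0.1838] [ 1.4997  0.8498 -0.1603]
```

View pics/t4.png

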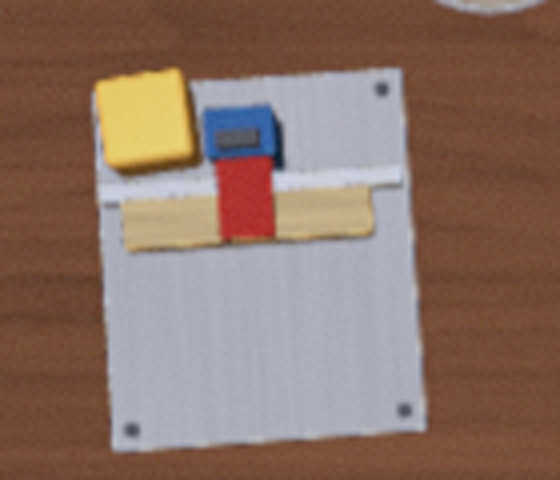

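View pics/w4.png

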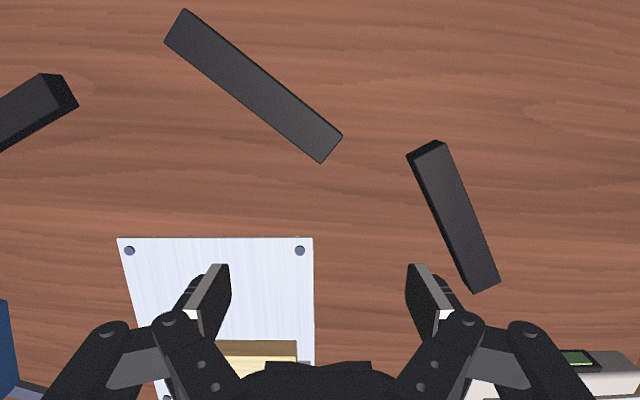

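```bash
cat > chk.py <<'E'
from h import *
from workcell import bot
T=bot.grab_frame("top"); m=mask(T["image"],(12,60,100),(28,170,255),(222,150,300,178))
# per-column front(bottom) edge subpixel via saturation profile
hsv=cv2.cvtColor(T["image"],cv2.COLOR_RGB2HSV)[:,:,1].astype(float)
pf=[];pb=[]
for u in list(range(234,252))+list(range(271,291)):
    col=hsv[145:185,u]; ys=np.where(m[:,u]>0)[0]
    if len(ys)<5: continue
    hi=np.median(hsv[ys[2]:ys[-2],u]); 
    def cross(y0,dirn):
        lo=hsv[y0+3*dirn,u]; th=(hi+lo)/2
        for y in range(y0-2*dirn,y0+4*dirn,dirn):
            a,b=hsv[y,u],hsv[y+dirn,u]
            if a>=th>b: return y+dirn*(a-th)/(a-b)
    f=cross(ys[-1],1);b=cross(ys[0],-1)
    if f: pf.append((u,f))
    if b: pb.append((u,b))
for n,p in (("front",pf),("back",pb)):
    w=plane(T,p,.038)-RF; x=w@BX;y=w@BYv; k=np.polyfit(y,x,1); print(n,len(p),"x at mid %.4f slope %.4f rad, rms %.4f"%(np.polyval(k,0),k[0],np.std(x-np.polyval(k,y))))
us=np.where(m.sum(0)>255*5)[0]; e=plane(T,[[us[0],168],[us[-1]+.0,165]],.038)-RF; print("y ends",e@BYv)
E
python3 chk.py
```

```text
front 38 x at mid -0.0391 slope -0.0054 rad, rms 0.0005
back 24 x at mid -0.0026 slope -0.0019 rad, rms 0.0003
y ends [ 0.09135023 -0.08406817]
```

The batten is flush. Its back edge measures the same as the rail's own front edge, both about 2.5 mm off the nominal plane from calibration. It is parallel within 0.006 rad and its middle is at about y = +4 mm. Next is the lever.

```bash
cat >> h.py <<'E'
GY=np.radians(-10.1); GC=np.array([.6343,-.2341,.115])
GR=Rot.from_euler("z",GY).as_matrix()@np.array([[np.cos(np.pi/6),0,-.5],[0,1,0],[.5,0,np.cos(np.pi/6)]])
def knob(sh,se): 
    return GC+GR@(.001*np.array([175*np.cos(se)*np.sin(sh),175*np.sin(se),175*np.cos(se)*np.cos(sh)-100]))
RG=Rot.from_matrix(np.c_[-GR[:,0],GR[:,1],-GR[:,2]])
def toolx(s,X): return Rot.from_euler("xyz",s["tool_rot"]).inv().apply(np.asarray(X)-s["position"])*100
E
python3 - <<'E'
from h import *
from workcell import bot
from scipy.optimize import least_squares
np.set_printoptions(precision=4,suppress=True)
T=bot.grab_frame("top");S=bot.grab_frame("scene")
kt=cen(mask(T["image"],(8,170,180),(18,255,255),(390,160,420,185)));ks=cen(mask(S["image"],(5,150,180),(18,255,255),(235,218,262,242)))
print(kt,ks,tri([T,S],[kt,ks])[0])
r=least_squares(lambda p:(proj(T,knob(*p))-kt).ravel(),[-.2,.14]); print(r.x,r.fun,knob(*r.x),"scene pred",proj(S,knob(*r.x)))
s=bot.observe(); K=knob(*r.x)
pre=K+GR[:,2]*.12; print(pre,RG.as_euler("xyz"))
print(delta(s,pre,RG), s["qpos"])
E
```

```text
[405.1158 171.507 ] [247.2864 229.4247] [ 0.5776 -0.1973  0.1681]
[-0.1728  0.1501] [0. 0.] [ 0.5788 -0.1976  0.1611] scene pred [[247.9984 231.0982]]
[ 0.5198 -0.1871  0.2651] [3.1416 0.5236 2.9653]
(array([-10.5 , -48.43,  -8.27]), array([  3.7 , -29.82,  13.81])) [-0.7893  0.3583  0.0211  2.0289 -0.0103  0.7542  0.8793]
```

Request:
servo_tool(
  rows=[
    [[0,0,-3,0.92,-7.45,3.45],[0,0,-3,0.92,-7.45,3.45],[0,0,-3,0.92,-7.45,3.45],[0,0,0,0.92,-7.45,3.45]],
  ],
)

```text
clock: 8.32
position: [0.3707, 0.2883, 0.2666]
tool_rot: [-3.131, 0.479, 2.987]
force: [0.3, 0.3, -1.3]
grip_width: 0.0853
```

```bash
python3 - <<'E'
from h import *
from workcell import bot
s=bot.observe(); K=knob(-.173,.15)
print(delta(s,K+GR[:,2]*.12,RG), s["qpos"],s["position"])
E
```

```text
(array([-19.5 , -44.57,  10.77]), array([ 0.  , -2.55,  1.09])) [-1.27617283  0.13766031  0.18334144  2.19137567  0.64110761  0.77424425
 -0.1400129 ] [0.37065793 0.28828301 0.2666489 ]
```

Request:
servo_tool(
  rows=[
    [[-1.95,-4.46,1.08,0,-2.5,1.1],[-1.95,-4.46,1.08,0,0,0],[-1.95,-4.46,1.08,0,0,0],[-1.95,-4.46,1.08,0,0,0],[-1.95,-4.46,1.08,0,0,0]],
  ],
)

```text
clock: 8.95
position: [0.442, 0.0471, 0.2667]
tool_rot: [-3.137, 0.518, 2.968]
force: [1.3, 0.6, 0.1]
grip_width: 0.0852
```

```bash
python3 - <<'E'
from h import *
from workcell import bot
s=bot.observe(); K=knob(-.173,.15)
print(delta(s,K+GR[:,2]*.12,RG), s["qpos"],s["position"])
E
```

```text
(array([-10.07, -21.71,   6.04]), array([-0.18, -0.3 ,  0.16])) [-0.95927934 -0.04626891  0.48255163  2.39689612  0.76913292  0.48172659
  0.28635552] [0.44201821 0.04709991 0.26669719]
```

Request:
servo_tool(
  rows=[
    [[-2,-4.3,1.2,0,0,0],[-2,-4.3,1.2,0,0,0],[-2,-4.3,1.2,0,0,0],[-2,-4.3,1.2,0,0,0],[-2,-4.3,1.2,0,0,0]],
  ],
)

```text
clock: 9.57
position: [0.4918, -0.1064, 0.2615]
tool_rot: [-3.14, 0.494, 2.97]
force: [0.3, -0.1, -0.0]
grip_width: 0.0854
```

```bash
python3 - <<'E'
from h import *
from workcell import bot
s,f=wrist(bot); K=knob(-.173,.15)
print(delta(s,K+GR[:,2]*.12,RG), s["qpos"],s["position"],s["tool_rot"],proj(f,K))
cv2.imwrite("pics/w5.png",f["image"][:,:,::-1])
S=bot.grab_frame("scene");cv2.imwrite("pics/s5.png",S["image"][:,:,::-1])
E
```

```text
(array([-3.81, -7.47,  1.66]), array([ 0.03, -1.67,  0.22])) [-0.5715288   0.09096724  0.68481808  2.29549595 -0.07266594  0.28286762
  1.56002823] [ 0.49178829 -0.10642807  0.2614872 ] [-3.13994138  0.4943932   2.96977282] [[241.16347285 232.74488785]]
```

View pics/w5.png

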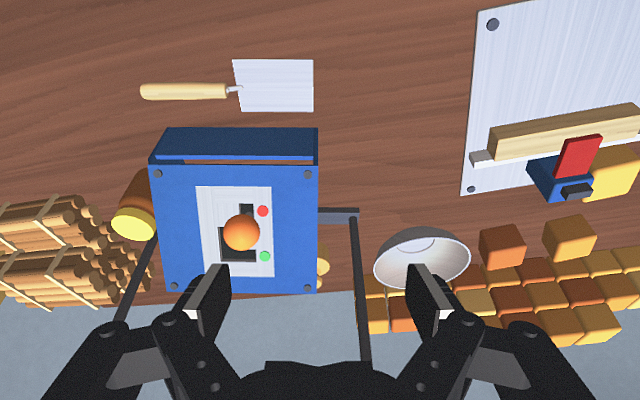

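View pics/s5.png

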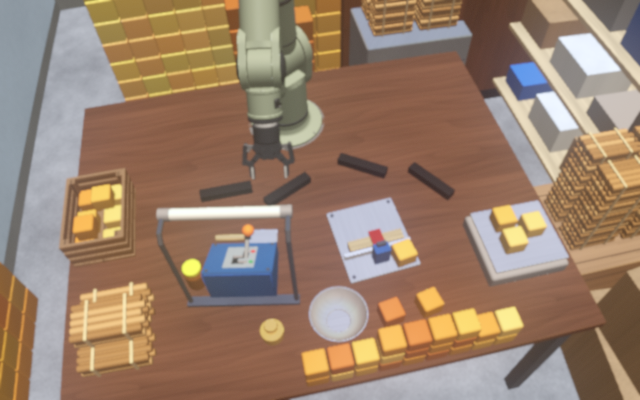

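The wrist view has the knob at (241,232), right where predicted. The red mark is at (263,211) and the green at (265,256). I'm moving in above the knob.

Request:
servo_tool(
  rows=[
    [[-1.9,-3.7,1.6,0,0,0],[-1.9,-3.8,2,0,-1,0],[0,0,2,0,0,0],[0,0,0,0,0,0]],
  ],
)

```text
clock: 10.18
position: [0.5258, -0.1619, 0.2345]
tool_rot: [-3.138, 0.5, 2.971]
force: [0.1, 0.5, 0.7]
grip_width: 0.0852
```

```bash
python3 - <<'E'
from h import *
from workcell import bot
s,f=wrist(bot); K=knob(-.173,.15)
print("knob in tool cm",toolx(s,K),delta(s,K,RG), s["qpos"],s["position"],s["tool_rot"],proj(f,K), cen(mask(f["image"],(5,150,120),(20,255,255),(150,150,480,399))))
cv2.imwrite("pics/w6.png",f["image"][:,:,::-1])
E
```

```text
knob in tool cm [-1.59689795 -2.583253    9.24094708] (array([-1.6 , -2.58,  9.24]), array([-0.07, -1.34,  0.28])) [-0.16580664  0.22839605  0.42411968  2.2222858  -0.51093677  0.23744771
  2.09300272] [ 0.52582842 -0.16193998  0.23446443] [-3.13774967  0.5001563   2.97079285] [[285.31048326 226.07940838]] [284.78345618 220.72678133]
```

View pics/w6.png

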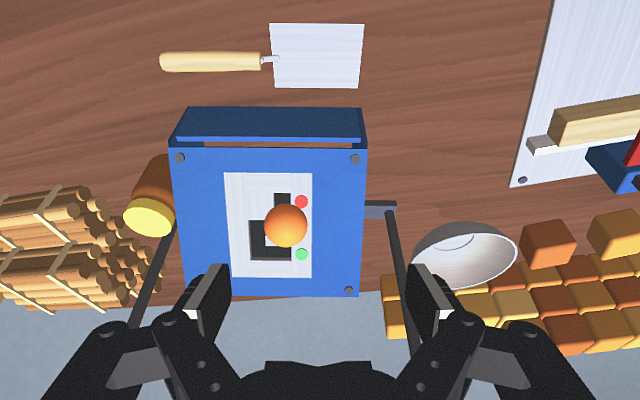

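Request:
servo_tool(
  rows=[
    [[-0.8,-1.3,1.5,0,2,0],[-0.8,-1.3,1.5,0,2,0],[0,0,0,0,0,0]],
  ],
)

```text
clock: 10.6
position: [0.5505, -0.192, 0.2171]
tool_rot: [-3.137, 0.433, 2.973]
force: [-0.3, -0.1, -0.8]
grip_width: 0.0854
```

```bash
cat > st.py <<'E'
import sys
from h import *
from workcell import bot
np.set_printoptions(precision=3,suppress=True)
s=bot.observe(); K=knob(*map(float,sys.argv[1:3])); print("knob in tool cm",toolx(s,K),"turn to square",delta(s,K,RG)[1],"q",s["qpos"],"force in gate axes",GR.T@s["force"])
E
python3 st.py -.173 .15
```

```text
knob in tool cm [-0.273 -0.053  6.293] turn to square [-0.06 -5.2   0.4 ] q [-0.071  0.329  0.4    2.109 -0.533  0.336  2.154] force in gate axes [-0.643 -0.15  -0.581]
```

Request:
servo_tool(
  rows=[
    [[-0.15,0,2,0,0,0],[-0.1,-0.05,2,0,0,0],[0,0,2,0,0,0],[0,0,1.5,0,0,0],[0,0,0.5,0,0,0]],
  ],
)

```text
clock: 11.22
position: [0.5854, -0.1978, 0.1451]
tool_rot: [-3.138, 0.433, 2.974]
force: [-0.5, 0.5, 0.1]
grip_width: 0.0854
```

Request:
servo_tool(
  rows=[
    [[0,0,0.2,0,0,0],[0,0,0,0,0,0]],
  ],
)

```text
clock: 11.48
position: [0.5864, -0.1983, 0.1439]
tool_rot: [-3.138, 0.434, 2.973]
force: [-0.4, 0.1, 0.3]
grip_width: 0.0853
```

```bash
python3 st.py -.173 .15; python3 - <<'E'
from h import *
from workcell import bot
s,f=wrist(bot); cv2.imwrite("pics/w7.png",f["image"][:,:,::-1]); print(proj(f,knob(-.173,.15)))
S=bot.grab_frame("scene");cv2.imwrite("pics/s7.png",cv2.resize(S["image"][150:300,150:330,::-1],None,fx=4,fy=4,interpolation=cv2.INTER_CUBIC))
E
```

```text
knob in tool cm [-0.035 -0.067 -1.882] turn to square [ 0.01 -5.15  0.42] q [ 0.098  0.49   0.193  2.076 -0.688  0.191  2.304] force in gate axes [-0.201  0.078  0.444]
[[314.57013802 287.27964015]]
```

View pics/w7.png

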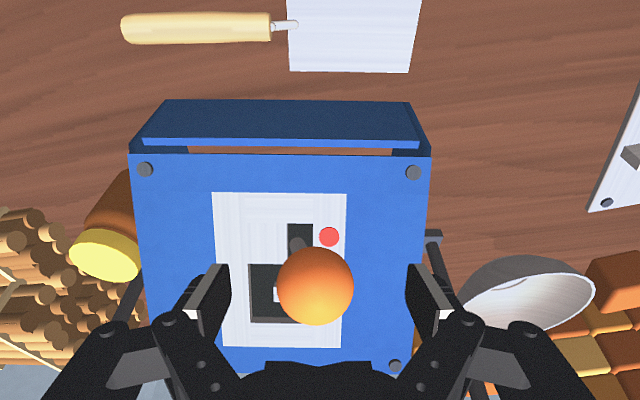

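View pics/s7.png

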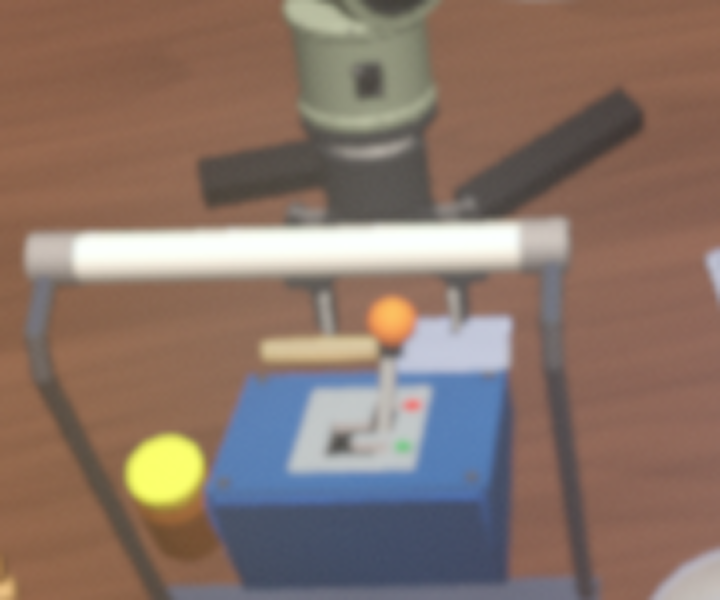

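The knob sits centred between the pads at (315,286). Joint 6 is close to its lower limit of 0.16, so I'll tilt the tool a little more upright before gripping.

Request:
servo_tool(
  rows=[
    [[0.13,-0.05,0,0,4,0],[0.13,0,0,0,4,0],[0,0,0,0,0,0]],
  ],
)

```text
clock: 11.95
position: [0.5849, -0.198, 0.1428]
tool_rot: [-3.137, 0.295, 2.975]
force: [-0.1, 1.0, 0.2]
grip_width: 0.0852
```

```bash
python3 st.py -.173 .15
```

```text
knob in tool cm [ 0.046 -0.075 -1.931] turn to square [ -0.03 -13.12   0.51] q [-0.063  0.544  0.414  1.974 -0.595  0.427  2.185] force in gate axes [-0.138  0.924  0.288]
```

Request:
servo_tool(
  rows=[
    [[0.05,-0.07,0.25,0,0,0],[0,0,0,0,0,0],[0,0,0,0,0,0],[0,0,0,0,0,0],[0,0,0,0,0,0]],
  ],
  grip=-1,
  squeeze=30,
)

```text
clock: 12.58
position: [0.5838, -0.1992, 0.14]
tool_rot: [-3.139, 0.294, 2.973]
force: [-5.1, 1.3, 6.3]
grip_width: 0.0343
```

```bash
python3 st.py -.173 .15; python3 - <<'E'
from h import *
from workcell import bot
s,f=wrist(bot); cv2.imwrite("pics/w8.png",f["image"][:,:,::-1]); print(s["grip_width"],s["force"])
E
```

```text
knob in tool cm [-0.11   0.064 -2.171] turn to square [ -0.   -13.18   0.4 ] q [-0.055  0.548  0.408  1.976 -0.599  0.422  2.189] force in gate axes [-1.42   0.406  8.105]
0.03430269869929229 [-5.12907584  1.32652512  6.30913416]
```

View pics/w8.png

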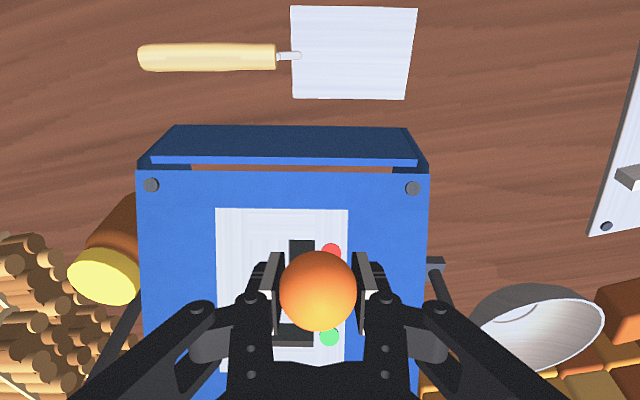

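```bash
cat > plan.py <<'E'
# usage: plan.py off(x,y,z cm) sh0,se0,tilt sh1,se1,tilt ... ; tilt = deg from square (+ = more upright); prints rows; first waypoint may be 'now'
import sys
from h import *
from workcell import bot
np.set_printoptions(precision=2,suppress=True)
off=np.array([float(v) for v in sys.argv[1].split(",")])/100
s=bot.observe(); R=Rot.from_euler("xyz",s["tool_rot"]); p=np.array(s["position"])
for w in sys.argv[2:]:
    a,b,t=map(float,w.split(",")); R2=RG*Rot.from_rotvec([0,t,0],degrees=True); p2=knob(a,b)-R2.apply(off)
    print(np.round(R.inv().apply(p2-p)*100,2),(R.inv()*R2).as_rotvec(degrees=True)); R,p=R2,p2
E
cat > inf.py <<'E'
import sys
from h import *
from workcell import bot
from scipy.optimize import least_squares
off=np.array([float(v) for v in sys.argv[1].split(",")])/100
s=bot.observe();X=s["position"]+Rot.from_euler("xyz",s["tool_rot"]).apply(off)
g=GR.T@(X-GC)*1000; sh=np.arctan2(g[0],g[2]+100); se=np.arcsin(g[1]/np.linalg.norm(g+[0,0,100]))
print("clock",s["clock"],"knob gate mm",g.round(1),"shift %.3f select %.3f r %.1f"%(sh,se,np.linalg.norm(g+[0,0,100])),"F gate",(GR.T@s["force"]).round(1),"q",np.round(s["qpos"],2),"tilt",delta(s,X,RG)[1],"w",s["grip_width"])
E
python3 inf.py -.11,.06,-2.17; python3 plan.py -.11,.06,-2.17 -.14,.148,13 -.105,.148,12 -.07,.148,11 -.035,.148,10 0,.148,9
```

```text
clock 12.625 knob gate mm [-29.8  26.2  70.4] shift -0.173 select 0.150 r 175.0 F gate [-0.9  0.7  6.8] q [-0.06  0.55  0.41  1.98 -0.6   0.42  2.19] tilt [ -0.   -13.18   0.4 ] w 0.03479554754351514
[-0.53 -0.04 -0.22] [-0.05 -0.18  0.4 ]
[-0.61  0.   -0.21] [-0. -1. -0.]
[-0.62  0.   -0.18] [ 0. -1.  0.]
[-0.63 -0.   -0.15] [-0. -1. -0.]
[-0.63  0.   -0.11] [-0. -1.  0.]
```

Request:
servo_tool(
  rows=[
    [[-0.53,0,-0.22,0,0,0],[-0.61,0,-0.21,0,-1,0],[-0.62,0,-0.18,0,-1,0]],
  ],
)

```text
clock: 13.0
position: [0.5987, -0.2016, 0.1508]
tool_rot: [-3.138, 0.328, 2.973]
force: [-3.0, -0.7, -0.6]
grip_width: 0.0345
```

```bash
python3 inf.py -.11,.06,-2.17; python3 plan.py -.11,.06,-2.17 -.035,.148,10 0,.148,9;  python3 - <<'E'
from h import *
from workcell import bot
s,f=wrist(bot); cv2.imwrite("pics/w9.png",f["image"][:,:,::-1])
E
```

```text
clock 13.0 knob gate mm [-12.1  26.3  72.5] shift -0.070 select 0.151 r 174.9 F gate [-2.8 -1.2  0.8] q [-0.05  0.54  0.4   1.96 -0.61  0.41  2.19] tilt [  0.   -11.18   0.41] w 0.03448766960942206
[-0.63 -0.06 -0.16] [-0.04 -1.18  0.41]
[-0.63  0.   -0.11] [-0. -1.  0.]
```

View pics/w9.png

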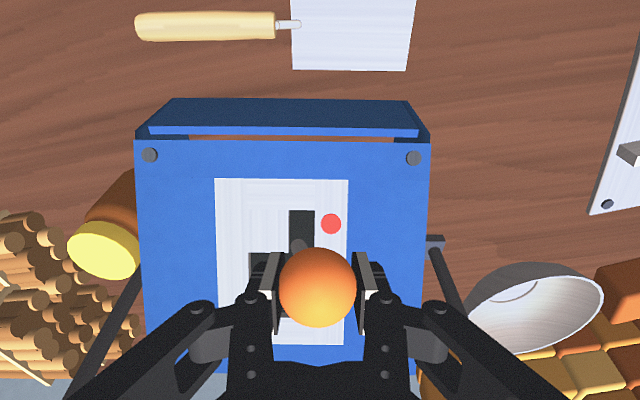

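The knob is still held at (318,288) and the stem is following up the slot. I'm moving on to the middle row.

Request:
servo_tool(
  rows=[
    [[-0.63,-0.05,-0.16,0,-1,0],[-0.63,0,-0.11,0,-1,0],[0,0,0,0,0,0]],
  ],
)

```text
clock: 13.42
position: [0.6099, -0.2041, 0.1578]
tool_rot: [-3.138, 0.364, 2.973]
force: [-0.4, -0.6, -1.7]
grip_width: 0.0344
```

```bash
python3 inf.py -.11,.06,-2.17; python3 plan.py -.11,.06,-2.17 0.0,.1,9 0,.05,9 0,0,9 0,-.05,9 0,-.1,9 0,-.145,9
```

```text
clock 13.425 knob gate mm [ 0.6 25.9 72.9] shift 0.004 select 0.149 r 174.9 F gate [-1.1 -0.6 -1.3] q [-0.04  0.53  0.38  1.96 -0.62  0.38  2.21] tilt [ 0.   -9.13  0.41] w 0.03435853614132106
[ 0.08 -0.84 -0.11] [-0.03 -0.13  0.41]
[ 0.01 -0.87 -0.06] [0. 0. 0.]
[ 0.   -0.87 -0.02] [0. 0. 0.]
[-0.   -0.87  0.02] [0. 0. 0.]
[-0.01 -0.87  0.06] [0. 0. 0.]
[-0.02 -0.78  0.1 ] [0. 0. 0.]
```

Request:
servo_tool(
  rows=[
    [[0.05,-0.84,-0.11,0,0,0],[0.01,-0.87,-0.06,0,0,0],[0,-0.87,-0.02,0,0,0]],
  ],
)

```text
clock: 13.8
position: [0.604, -0.2297, 0.1595]
tool_rot: [-3.139, 0.364, 2.973]
force: [-3.1, 5.3, 5.7]
grip_width: 0.0343
```

```bash
python3 inf.py -.11,.06,-2.17; python3 plan.py -.11,.06,-2.17  0,-.05,9 0,-.1,9 0,-.145,9
```

```text
clock 13.8 knob gate mm [ 0.3 -0.4 75.1] shift 0.002 select -0.002 r 175.1 F gate [-0.6  4.7  6.9] q [ 0.03  0.53  0.36  1.94 -0.63  0.4   2.26] tilt [ 0.02 -9.17  0.41] w 0.034324372319860484
[ 0.03 -0.84  0.04] [-0.01 -0.17  0.41]
[-0.01 -0.87  0.06] [0. 0. 0.]
[-0.02 -0.78  0.1 ] [0. 0. 0.]
```

Request:
servo_tool(
  rows=[
    [[0.02,-0.87,0.04,0,0,0],[0,-0.87,0.06,0,0,0],[0,-0.78,0.1,0,0,0],[0,0,0,0,0,0]],
  ],
)

```text
clock: 14.3
position: [0.6001, -0.2555, 0.1575]
tool_rot: [-3.138, 0.364, 2.972]
force: [-2.0, 0.3, 2.3]
grip_width: 0.0344
```

```bash
python3 inf.py -.11,.06,-2.17; python3 plan.py -.11,.06,-2.17  0.04,-.145,8 .08,-.145,6 .12,-.145,4 .16,-.145,2 .2,-.145,0 .24,-.145,0 .28,-.145,0 .305,-.145,0;  python3 - <<'E'
from h import *
from workcell import bot
s,f=wrist(bot); cv2.imwrite("pics/w10.png",f["image"][:,:,::-1])
E
```

```text
clock 14.3 knob gate mm [ -0.1 -26.4  73. ] shift -0.001 select -0.151 r 175.0 F gate [-0.6 -0.   3. ] q [ 0.09  0.54  0.34  1.93 -0.63  0.41  2.3 ] tilt [-0.07 -9.15  0.35] w 0.034377138603398444
[-0.74  0.11 -0.11] [-0.1  -1.15  0.34]
[-0.77  0.   -0.05] [ 0. -2. -0.]
[-0.77  0.   -0.  ] [ 0. -2. -0.]
[-0.77 -0.    0.05] [ 0. -2.  0.]
[-0.76  0.    0.1 ] [ 0. -2.  0.]
[-0.68 -0.    0.15] [0. 0. 0.]
[-0.67  0.    0.18] [0. 0. 0.]
[-0.41  0.    0.12] [0. 0. 0.]
```

View pics/w10.png

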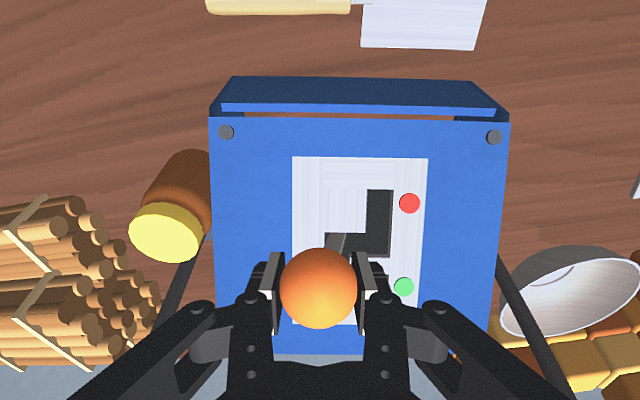

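The lever has crossed: the stem is now in the slot's middle-row corner at (335,245). Next is up the second leg.

Request:
servo_tool(
  rows=[
    [[-0.74,0.06,-0.11,0,-1,0],[-0.77,0,-0.05,0,-2,0],[-0.77,0,0,0,-2,0]],
  ],
)

```text
clock: 14.72
position: [0.6207, -0.2574, 0.1677]
tool_rot: [-3.137, 0.452, 2.973]
force: [-1.7, -1.2, -1.5]
grip_width: 0.0347
```

```bash
python3 inf.py -.11,.06,-2.17; python3 plan.py -.11,.06,-2.17  .16,-.145,2 .2,-.145,0 .24,-.145,0 .28,-.145,0 .305,-.145,0
```

```text
clock 14.725 knob gate mm [ 20.9 -24.7  71.8] shift 0.121 select -0.142 r 174.9 F gate [-2.  -1.5 -0.6] q [ 0.15  0.52  0.25  1.94 -0.7   0.31  2.37] tilt [-0.04 -4.11  0.41] w 0.03472387927408342
[-0.75 -0.06  0.04] [-0.04 -2.11  0.41]
[-0.76  0.    0.1 ] [ 0. -2.  0.]
[-0.68 -0.    0.15] [0. 0. 0.]
[-0.67  0.    0.18] [0. 0. 0.]
[-0.41  0.    0.12] [0. 0. 0.]
```

```bash
python3 plan.py -.11,.06,-2.17  .16,-.145,4 .2,-.145,4 .24,-.145,3 .28,-.145,2 .3,-.145,1
```

```text
[-0.67 -0.06  0.04] [-0.05 -0.11  0.41]
[-0.69 -0.    0.08] [0. 0. 0.]
[-0.72 -0.    0.11] [ 0. -1.  0.]
[-0.72 -0.    0.14] [-0. -1. -0.]
[-0.37  0.    0.09] [-0. -1. -0.]
```

Request:
servo_tool(
  rows=[
    [[-0.67,-0.03,0.04,0,0,2],[-0.69,-0.03,0.08,0,0,2],[0,0,0,0,0,0]],
  ],
)

```text
clock: 15.1
position: [0.6339, -0.2601, 0.1727]
tool_rot: [3.112, 0.45, 2.895]
force: [-3.2, -1.4, 4.0]
grip_width: 0.0339
```

```bash
python3 inf.py -.11,.06,-2.17; python3 - <<'E'
from h import *
from workcell import bot
T=bot.grab_frame("top");cv2.imwrite("pics/t11.png",cv2.resize(T["image"][60:230,330:540,::-1],None,fx=3.5,fy=3.5,interpolation=cv2.INTER_CUBIC))
S=bot.grab_frame("scene");cv2.imwrite("pics/s11.png",cv2.resize(S["image"][150:300,150:330,::-1],None,fx=4,fy=4,interpolation=cv2.INTER_CUBIC))
E
```

```text
clock 15.1 knob gate mm [ 35.2 -25.1  69.5] shift 0.205 select -0.144 r 174.9 F gate [-0.5 -1.9  4.9] q [ 0.12  0.54  0.29  1.9  -0.71  0.34  2.3 ] tilt [-0.16 -4.14 -3.6 ] w 0.03389528644420487
```

View pics/t11.png

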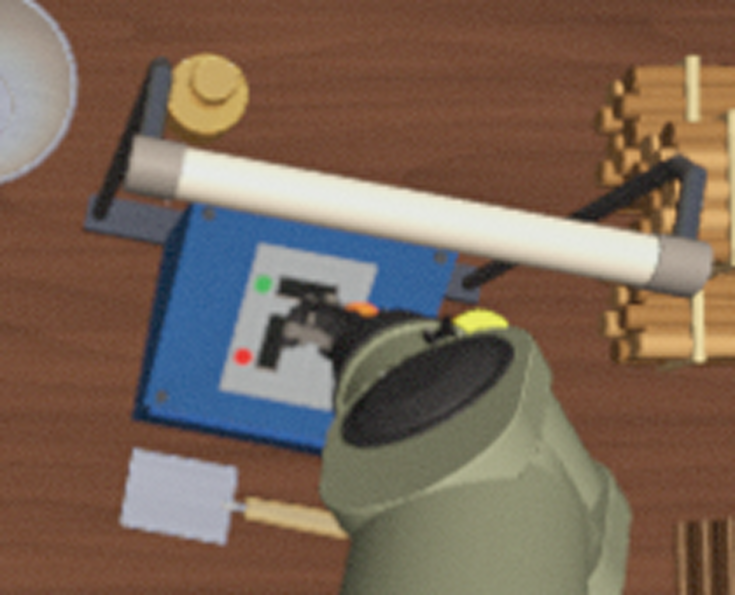

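View pics/s11.png

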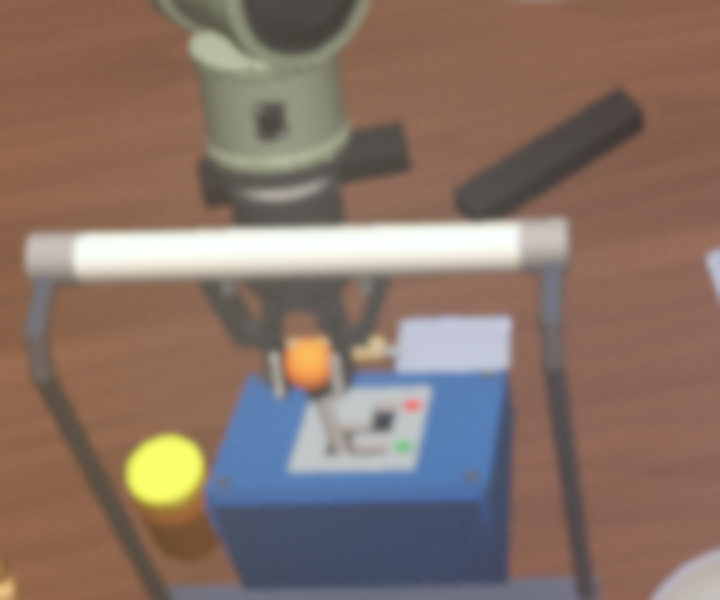

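The lever is going up the second leg. The top view shows the wrist well short of the lamp tube, so I'm continuing to the green row.

Request:
servo_tool(
  rows=[
    [[-0.7,0.02,0.11,0,-1,1.5],[-0.7,0.02,0.14,0,-1,1.5],[-0.34,0,0.09,0,0,0],[0,0,0,0,0,0]],
  ],
)

```text
clock: 15.7
position: [0.6499, -0.264, 0.1771]
tool_rot: [3.084, 0.482, 2.836]
force: [-1.3, -0.3, 2.9]
grip_width: 0.0339
```

```bash
python3 inf.py -.11,.06,-2.17; python3 - <<'E'
from h import *
from workcell import bot
s,f=wrist(bot); cv2.imwrite("pics/w12.png",f["image"][:,:,::-1])
E
```

```text
clock 15.7 knob gate mm [ 50.9 -26.1  65.1] shift 0.299 select -0.150 r 174.7 F gate [ 0.4 -0.5  3.1] q [ 0.13  0.55  0.28  1.89 -0.75  0.32  2.28] tilt [-0.29 -2.18 -6.58] w 0.03389689248649518
```

View pics/w12.png

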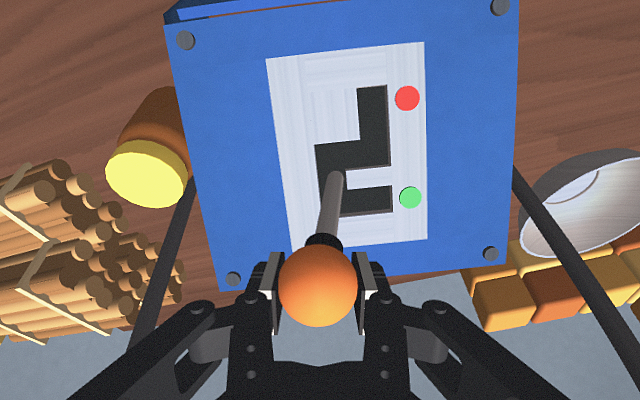

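```bash
python3 - <<'E'
from h import *
from workcell import bot
s,f=wrist(bot); np.set_printoptions(precision=1,suppress=True)
def g(x,y,z=0): return proj(f,GC+GR@np.array([x,y,z])/1000)[0]
for a in [(-30,14),(0,14),(0,-14),(30,-14),(30,14),(30.9,-15)]: print(a,g(*a))
print("stem below plate z=-8",g(92*np.tan(.3),-14,-8)); print("stem mid z20 at shift .3",g(120*np.tan(.3),-18,20),"shift .22",g(120*np.tan(.22),-18,20))
im=f["image"][140:260,260:440,::-1]; cv2.imwrite("pics/w13.png",cv2.resize(im,None,fx=4,fy=4,interpolation=cv2.INTER_CUBIC))
E
```

```text
(-30, 14) [370.5 102.5]
(0, 14) [374.  153.6]
(0, -14) [328.2 158.8]
(30, -14) [333.2 205.5]
(30, 14) [377.1 200.8]
(30.9, -15) [331.8 207. ]
stem below plate z=-8 [332.5 199.8]
stem mid z20 at shift .3 [329.  227.8] shift .22 [327.1 211.1]
```

View pics/w13.png

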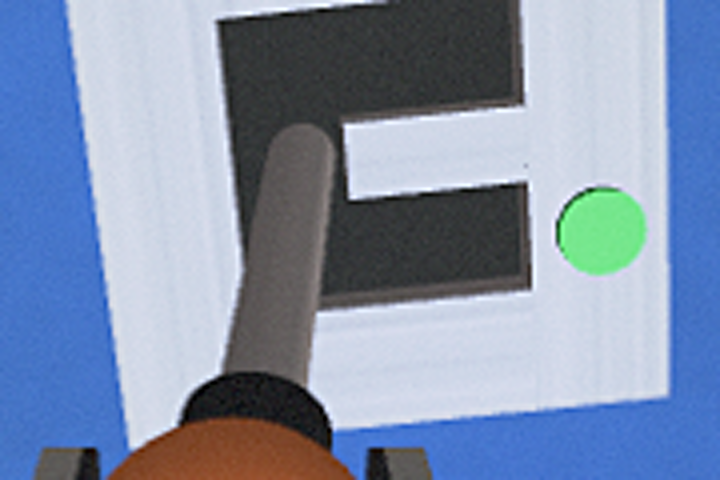

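The slot corners project where they're seen: (30,-14) falls at px (333,205) and the stem passes there. The lever is at the green row, so I'm crossing to the notch.

```bash
cat > plan2.py <<'E'
import sys
from h import *
from workcell import bot
off=np.array([float(v) for v in sys.argv[1].split(",")])/100
s=bot.observe(); R=Rot.from_euler("xyz",s["tool_rot"]); p=np.array(s["position"])
for w in sys.argv[2:]:
    a,b=map(float,w.split(",")); p2=knob(a,b)-R.apply(off)
    print(np.round(R.inv().apply(p2-p)*100,2)); p=p2
E
python3 plan2.py -.11,.06,-2.17 .3,-.1 .3,-.05 .3,0 .3,.05 .3,.1 .3,.148
```

```text
[ 0.03  0.86 -0.12]
[ 0.08  0.87 -0.07]
[ 0.09  0.87 -0.02]
[0.11 0.87 0.02]
[0.12 0.86 0.06]
[0.12 0.83 0.1 ]
```

Request:
servo_tool(
  rows=[
    [[0.03,0.86,-0.12,0,0,0],[0.08,0.87,-0.07,0,0,0],[0.09,0.87,-0.02,0,0,0]],
  ],
)

```text
clock: 16.18
position: [0.6548, -0.2385, 0.1802]
tool_rot: [3.085, 0.484, 2.835]
force: [-1.5, -6.6, 5.8]
grip_width: 0.034
```

```bash
python3 inf.py -.11,.06,-2.17; python3 plan2.py -.11,.06,-2.17 .3,.05 .3,.1 .3,.15
```

```text
clock 16.175 knob gate mm [52.7 -0.2 67.6] shift 0.304 select -0.001 r 175.7 F gate [ 2.6 -6.7  5.1] q [ 0.06  0.54  0.31  1.9  -0.74  0.31  2.23] tilt [-0.37 -2.06 -6.59] w 0.03397607266324046
[0.2  0.88 0.06]
[0.12 0.86 0.06]
[0.13 0.86 0.1 ]
```

Request:
servo_tool(
  rows=[
    [[0.18,0.88,0.06,0,0,0],[0.12,0.86,0.06,0,0,0],[0.13,0.86,0.1,0,0,0],[0,0,0,0,0,0]],
  ],
)

```text
clock: 16.68
position: [0.6598, -0.2112, 0.1773]
tool_rot: [3.084, 0.484, 2.837]
force: [3.5, -1.0, 2.7]
grip_width: 0.0344
```

```bash
python3 inf.py -.11,.06,-2.17; python3 - <<'E'
from h import *
from workcell import bot
s,f=wrist(bot); cv2.imwrite("pics/w14.png",f["image"][:,:,::-1])
E
```

```text
clock 16.675 knob gate mm [51.3 27.6 65.1] shift 0.302 select 0.158 r 175.1 F gate [ 4.5 -0.4  0.5] q [-0.    0.54  0.33  1.92 -0.74  0.29  2.19] tilt [-0.25 -2.09 -6.5 ] w 0.03443119420866464
```

View pics/w14.png

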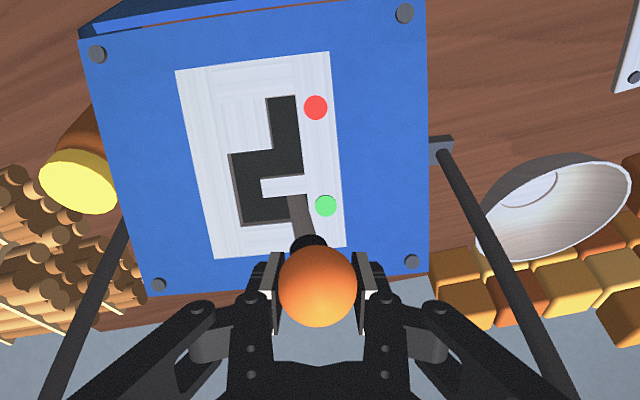

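The stem is at the notch end by the green mark, px (297,215). I'm releasing and backing out along the tool axis.

Request:
servo_tool(
  rows=[
    [[0,0,0,0,0,0],[0,0,0,0,0,0],[0,0,0,0,0,0],[0,0,0,0,0,0]],
  ],
  grip=1,
)

```text
clock: 17.23
position: [0.6586, -0.2124, 0.1766]
tool_rot: [3.084, 0.482, 2.835]
force: [-0.2, 0.2, -0.1]
grip_width: 0.0853
```

Request:
servo_tool(
  rows=[
    [[0,0,-1,0,0,0],[0,0,-2.5,0,0,0],[0,0,-3,0,0,0],[0,0,-3,0,0,0],[0,0,-3,0,0,0]],
  ],
)

```text
clock: 17.85
position: [0.6006, -0.2018, 0.2886]
tool_rot: [3.083, 0.482, 2.835]
force: [0.5, 0.1, 0.5]
grip_width: 0.0854
```

```bash
python3 st.py .302 .155; python3 chk.py; python3 - <<'E'
from h import *
from workcell import bot
s,f=wrist(bot); cv2.imwrite("pics/w15.png",f["image"][:,:,::-1]); print(proj(f,knob(.302,.155)),proj(f,knob(.24,.155)),proj(f,knob(.302,.1)))
T=bot.grab_frame("top");cv2.imwrite("pics/t15.png",T["image"][:,:,::-1])
E
```

```text
knob in tool cm [-0.209  0.165 10.472] turn to square [-0.28 -2.16 -6.62] q [-0.234  0.315  0.606  1.963 -0.526  0.481  1.999] force in gate axes [0.656 0.174 0.216]
front 38 x at mid -0.0391 slope -0.0055 rad, rms 0.0004
back 29 x at mid -0.0027 slope -0.0026 rad, rms 0.0004
y ends [ 0.09135023 -0.08406817]
[[319.58467347 202.36520359]] [[318.14817596 191.51824509]] [[308.47128624 204.40516437]]
```

View pics/w15.png

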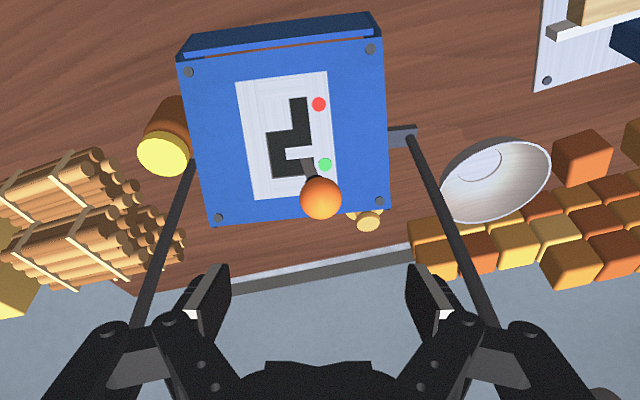

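View pics/t15.png

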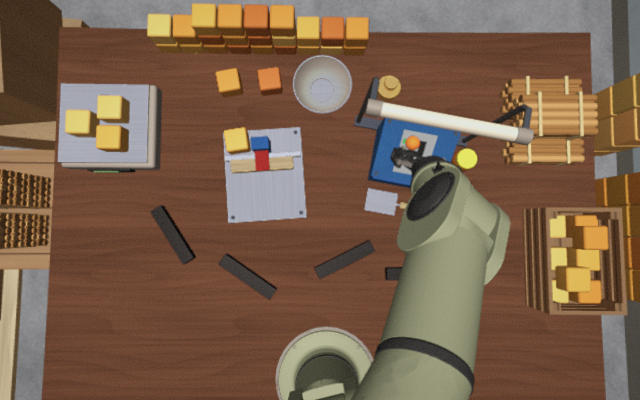

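The knob is at px (320,198), which gives shift about 0.28 and select about 0.155, so it stayed in the notch after release. The batten is unchanged and nothing else has moved. Handing in.

Request:
servo_tool(
  rows=[
    [[0,0,-2,0,0,0],[0,0,0,0,0,0],[0,0,0,0,0,0]],
  ],
)

```text
clock: 18.38
position: [0.5924, -0.1998, 0.3042]
tool_rot: [3.084, 0.482, 2.836]
force: [-0.7, 0.5, 0.1]
grip_width: 0.0854
```

```bash
python3 - <<'E'
from workcell import bot
s=bot.observe(); print(s["clock"],s["force"],abs(s["qd"]).max()); print(bot.job_done())
E
```

```text
18.375 [-0.73220396  0.52155889  0.09898565] 0.0054861943654337195
the job is handed in; nothing more can be done
None
```

The sugar mould is set and I handed the job in at about 18.4 s; no verdict was reported.

- **Batten:** I pushed it flush to the rail with the open fingers. It is parallel within about 0.006 rad, and its middle is about 4 mm from the rail's middle. The camera put its back face 2.6 mm short of the nominal rail plane. The rail's own front edge read the same offset, so I took that as calibration error rather than a real gap. The push force rising to about 13 N at contact agrees.
- **Lever:** I gripped the knob and took it through the gate to the notch, then let go and backed off. The last wrist picture puts it at shift about 0.28 and select about 0.155, a little below the 0.30 estimated while it was gripped. Both are above the required 0.22 and 0.10.
- **Left alone:** Compared by eye, the sugar block, jar and scraper looked unmoved in the pictures. The arm hid part of the scraper in the last top view. The open gripper was clear of everything at hand-in.

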